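# Seat the specimen carrier in its corner stop and start the test

### The job

Slide the flat aluminium specimen carrier along the bench with the fingertips, never lifting it, until it sits flush against both arms of the steel corner stop, right in the corner. Only then press the larger of the two buttons on the white console fully down and let it come back up. Leave the smaller button and all the other things on the bench alone, and finish with the hand clear.

Things in the scene. Friction and masses are not known exactly. Their poses are not given: they have to be found in the camera images.
- carrier: specimen carrier, the thing to push: loose aluminium block, 90 mm (its x) by 120 mm (its y) by 24 mm high, about 0.35 to 0.7 kg, with a dark ring and a brown board disc on its top; slides on the bench with friction of up to about 9 N. Origin: centre of its underside. At the start its x axis is within 0.4 rad of the stop's x axis.
- stop: fixed L-shaped steel corner stop, bars 18 mm thick, 20 mm high. Origin: inner corner at bench height; x points roughly away from the robot. Long arm's inner face: plane x = 0, from y = 0 to +222 mm. Short arm's inner face: plane y = 0, from x = 0 to -120 mm. The carrier's 120 mm side belongs on the long arm: fully home its origin is at (-45, +60) mm in this frame, square to it.
- console: white low control box fixed to the bench, 90 mm (x) by 110 mm (y) by 40 mm high, a display strip along its far side; on its top, 56 mm apart along y, two white buttons in black housings. Origin: centre of its underside.
- start_top (a point): centre of the top face of the larger button (34 mm across) on the console; its cap moves straight down; point on top of the cap, moving with it, 62 mm above the bench when up (housing rim 52 mm), at (-12, +26) mm in the console frame, axes as the console
- start (a joint): larger button, m pressed down: 0 up, 0.006 fully down; springs back; fully down takes about 5 N
- zero (a joint): smaller button (12 mm across), 56 mm from the larger one on the console, at (-12, -30) mm in its frame, same height and values; leave it alone
- gauge: bystander, fixed: grey block 90 x 90 x 30 mm with a round dial gauge on top (66 mm across, 51 mm high overall). Origin: centre of underside. It and the console stand on opposite sides of the stop, either way round.
- weight: bystander, loose: small round steel weight with a neck and knob, 40 mm across, 45 mm high, standing near the open end of the stop's short arm. Origin: centre of underside.
- ring: bystander, loose: flat steel ring, 70 mm across, 12 mm high, behind the stop's long arm. Origin: centre of underside.
- core: bystander, loose: upright cardboard tube, 50 mm across, 70 mm high. Origin: centre of underside.
- jar: bystander, loose: amber jar, 60 mm across, 80 mm high. Origin: centre of underside.
- driver: bystander, loose: screwdriver lying near the robot, about 200 mm long along its x axis, 26 mm high. Origin: mid-length, on the bench.
- mug: bystander, loose: white mug, 76 mm across without its handle, 85 mm high. Origin: centre of underside.
There are look-alikes about, which are no part of the job. Leave any purple, turquoise or yellow look-alike of the console alone.

How it is judged:
By the outcome, as a careful person would: the job done as asked, in the order asked, and still so for the second after the job is handed in, with the robot touching nothing.
It also fails if it takes over 54 s, if anything falls off the work surface, if the arm or the gripper's body presses on something with over 40 N, if the wrist force passes 120 N, or if a joint passes its speed limit or range.

### The arm

A 7-joint arm with a two-finger parallel gripper is mounted at the origin on the work surface. World frame = base frame: x ahead of the robot, y to its left, z up, the work surface at z = 0. Lengths are in m, angles in rad, forces in N, time in s.
With the tool pointing down it reaches from about 0.4 to 0.85 m from the base axis. Payload 10.4 kg.
Tool frame: the origin (TCP) lies at the very end of the fingers, on their centre line; the grasp point (between the pads) lies 19 mm behind it (grip_point_offset is the z of the grasp point in the tool frame, in m); z points along the fingers, y is the direction in which the jaws open and shut (so a half turn about z gives the same grasp; the last joint's range is limited). The gripper opens to 85 mm and grips with 20 to 120 N. Pads are 22 mm wide; open, the fingers measure 114 mm over their backs; the gripper's body (76 mm by 85 mm) begins 54 mm behind the grasp point. The pads swing forward as they close: fully open they stand 13 mm farther back than shut.
Start: joints at [-1.319, 0.332, -0.065, 1.46, 0.022, 1.35, -0.088], TCP at [0.17, 0.602, 0.231] pointing down, gripper open.
Joint ranges: [-2.6, 2.6], [-0.5, 2.12], [-1.47, 1.34], [0.16, 2.42], [-1.27, 4.41], [0.06, 2.06], [-2.6, 2.6]. Speed limits (rad/s): [2.22, 2.22, 2.79, 2.79, 3.14, 3.14, 3.14].

### API

Orientations are given as [roll, pitch, yaw] about the fixed x, y, z axes, in that order (R = Rz(yaw) Ry(pitch) Rx(roll)).
In Python, from rig import * gives the robot as it stands.
- The arm moves only by the tool drive_tool, never from a script. Its argument "plan" is a list of rows, each an object with "translation": the shift along the tool's x, y, z in cm, a list of three; "yaw": the turn about the tool's z in rad; "gripper": the opening, from 0 (shut) to 1 (fully open). In form: [{"translation": [tx, ty, tz], "yaw": yaw, "gripper": gripper}, ...]. A call has 1 to 12 rows; each row is the pose to reach, as a shift and turn from the pose commanded when the call began, along the tool's axes at that moment; what a row does not reach only later rows make up. A row lasts 1/10 s, in which the tool goes at most 50 mm and 8.59 degrees, less where a joint would pass 70% of its speed; a pose out of reach is approached as far as the arm can. A call with a gripper value outside its range is refused whole. The fingers move at their own pace and stop on an object; "squeeze" is the grip in N (left out, the last holds). Time passes only in rows, so rows that repeat a pose let the fingers close. It gives the time, the measured TCP pose, the force and the opening at its end, in the units of the state.
- sense(): the state, without advancing time (a new reading comes with each control period).
- camera(name): name is "side" or "top"; returns (picture, depth): 480x640x3 uint8, blue, green, red; 480x640 float32, m along the optical axis (not along the pixel's ray), 0 where there is no reading.
- camera_params(name): a dict with "fx", "fy", "cx", "cy" (pixels), "k1" (the pictures are not rectified: a ray, as slopes to the right and down, at radius r is drawn at 1 + k1 r^2 times it, then the intrinsics apply), "R" (3x3) and "t" (3): a world point X has camera coordinates R X + t. Camera axes: x right, y down, z forward; pixel columns grow to the right and rows downward; lengths in m; the calibration is good to about 2 mm. A picture is of the moment at which its call begins. camera_params takes no time and is no camera call.
- finish_job(): hands the job in, once; it reports no verdict.
The state is a dict: "clock": time; "q": joint angles; "qvel": joint speeds; "effort": joint torques, N m; "tcp_pos": TCP position; "orientation": TCP orientation; "force": force on the tool from outside, world axes, zero at the start; "torque": the same for the moment, N m; "grip_width": finger opening in m.
Only numpy, scipy, OpenCV 4.12 (cv2) and the standard library are available. Lean on these libraries where they do the work, as an engineer would, in place of code of your own. Each camera call takes 0.05 s, during which the arm holds its last target.

## Working session

There is one attempt and no reset: what is moved stays moved. The work goes in short steps, Python scripts to look and compute and a tool call to move; the robot and the scene stay as the last step left them, time stands still between calls to the robot, and variables do not carry over. Pictures are saved under pics/ and viewed, and the job is handed in when it is done.

Besides the shell and the picture viewer there is one more tool, called after ">>>" as a command line: name --argument value ..., lists and objects as JSON in quotes. drive_tool: Moves the arm, as the interface text tells. Its arguments: {"type":"object","properties":{"plan":{"type":"array"},"squeeze":{"type":"number"}},"required":["plan"]}

```bash
mkdir -p pics; ls
python3 - <<'E'
from rig import *
import cv2,numpy as np
for n in ("side","top"):
    p,d=camera(n); cv2.imwrite(f"pics/{n}0.png",p); np.save(f"{n}0.npy",d)
    print(n,camera_params(n))
print(sense())
E
```

```text
pics
side {'fx': 554.6279603956895, 'fy': 554.6279603956895, 'cx': 315.15305601844017, 'cy': 237.80991082775606, 'k1': -0.12875584907027623, 'R': array([[ 0.87969851, -0.4753802 , -0.0120079 ],
       [-0.33531341, -0.60220184, -0.72451215],
       [ 0.33718755,  0.64137867, -0.68915742]]), 't': array([-0.49321282,  0.20403161,  1.22638782])}
top {'fx': 567.9819416909693, 'fy': 567.9819416909693, 'cx': 314.21427111757407, 'cy': 243.79451254574505, 'k1': -0.17363512744156698, 'R': array([[-0.00450983, -0.99992725,  0.01118726],
       [-0.9931731 ,  0.00317477, -0.11660663],
       [ 0.11656263, -0.01163676, -0.99311517]]), 't': array([-0.04117738,  0.53426718,  1.37263788])}
{'clock': 0.1, 'q': array([-1.31861514,  0.33285925, -0.06467318,  1.46083986,  0.02159148,
        1.34987157, -0.08850856]), 'qvel': array([ 0.00157885, -0.00227758,  0.00069828, -0.00033287,  0.00124172,
        0.00162192, -0.00031436]), 'effort': array([ 1.87364043e-03, -6.26752925e+01,  4.94894420e-02, -3.92430317e+01,
        1.64003461e-02,  7.01385216e-03, -5.73167063e-05]), 'tcp_pos': array([0.16951288, 0.60124086, 0.23057217]), 'orientation': array([-3.14031064e+00,  5.54939066e-05,  2.86679456e+00]), 'force': array([-0.58415844, -0.08042675, -0.38999446]), 'torque': array([-0.02140744,  0.03887138,  0.05823253]), 'grip_width': 0.08525162136411225}
```

View pics/top0.png

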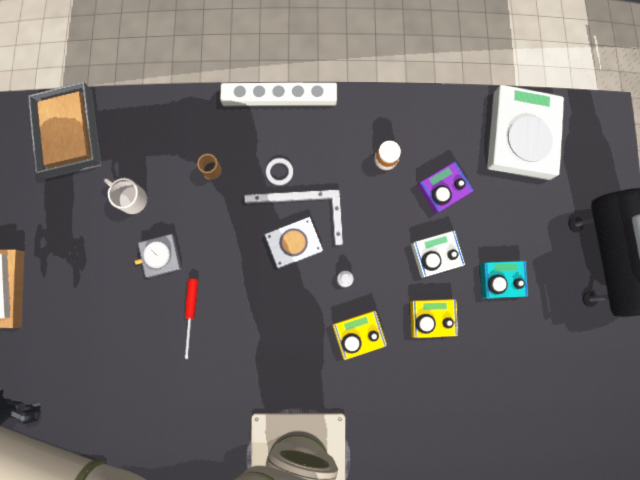

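View pics/side0.png

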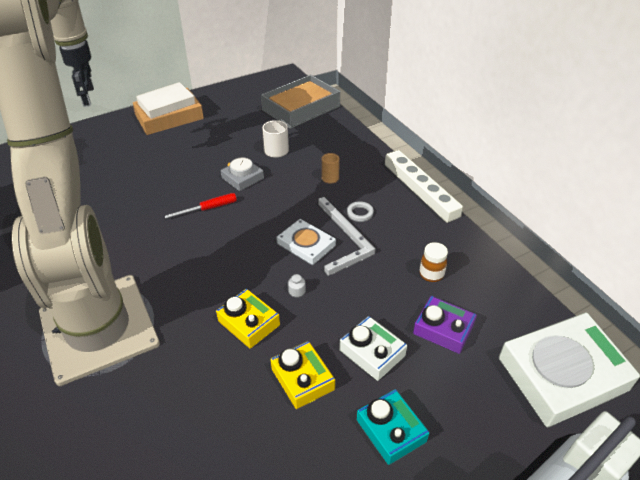

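The top view shows the stop's corner near (338,195), the carrier at (294,242), the weight at (345,279) and the white console at (438,253), with its larger button at (432,261). The gauge is at (158,256). I'll enlarge these areas to measure.

```bash
cat > h.py <<'E'
import numpy as np,cv2
from rig import *
def ray(n,u,v):
    c=camera_params(n);K=np.array([[c['fx'],0,c['cx']],[0,c['fy'],c['cy']],[0,0,1]])
    p=cv2.undistortPoints(np.array([[[u,v]]],float),K,np.array([c['k1'],0,0,0,0]))[0,0]
    # model: drawn = slope*(1+k1 r^2), r of true slope == OpenCV k1 model
    return c,np.array([p[0],p[1],1.])
def at_z(n,u,v,z):
    c,d=ray(n,u,v);R=c['R'];o=-R.T@c['t'];w=R.T@d
    return o+w*(z-o[2])/w[2]
def proj(n,X):
    c=camera_params(n);K=np.array([[c['fx'],0,c['cx']],[0,c['fy'],c['cy']],[0,0,1]])
    return cv2.projectPoints(np.array(X,float).reshape(-1,1,3),cv2.Rodrigues(c['R'])[0],c['t'],K,np.array([c['k1'],0,0,0,0]))[0][:,0]
def crop(p,x0,y0,w,h,s,f):
    cv2.imwrite(f,cv2.resize(p[y0:y0+h,x0:x0+w],None,fx=s,fy=s,interpolation=cv2.INTER_CUBIC))
E
python3 - <<'E'
from h import *
p=cv2.imread('pics/top0.png')
crop(p,235,175,130,95,6,'pics/tc1.png'); crop(p,400,220,80,70,8,'pics/tc2.png')
p=cv2.imread('pics/side0.png')
crop(p,270,185,120,95,6,'pics/sc1.png')
d=np.load('top0.npy')
for u,v in[(294,243),(432,260),(300,195),(338,220),(345,279),(250,300),(440,241)]:
    c,r=ray('top',u,v); print(u,v,c['R'].T@(r*d[v,u]-c['t']))
E
```

```text
294 243 [0.5370332  0.00688904 0.02483223]
432 260 [ 0.48985309 -0.32937007  0.06237205]
300 195 [ 0.3704358  -0.02689751  1.42594726]
338 220 [ 0.59515161 -0.10322676  0.02116048]
345 279 [ 0.44608127 -0.11778265  0.04300292]
250 300 [ 0.39656433  0.11816506 -0.00226434]
440 241 [ 0.53937203 -0.35644843  0.03777419]
```

View pics/tc1.png

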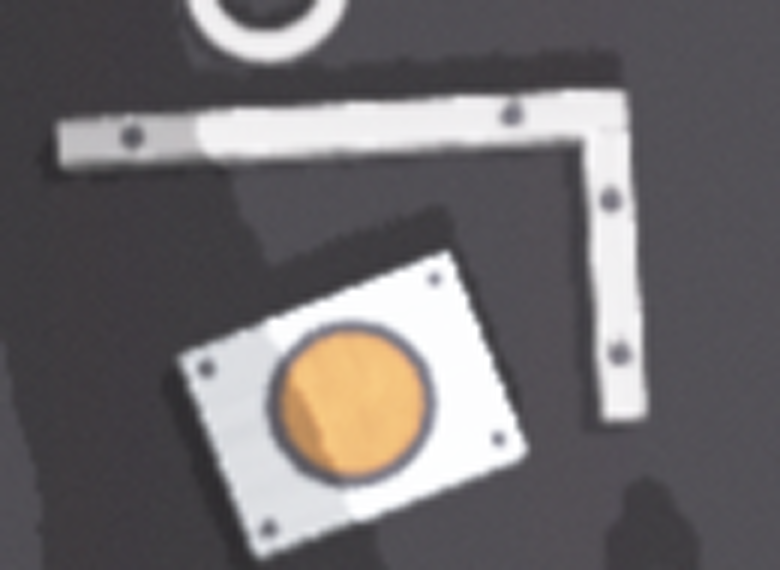

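View pics/tc2.png

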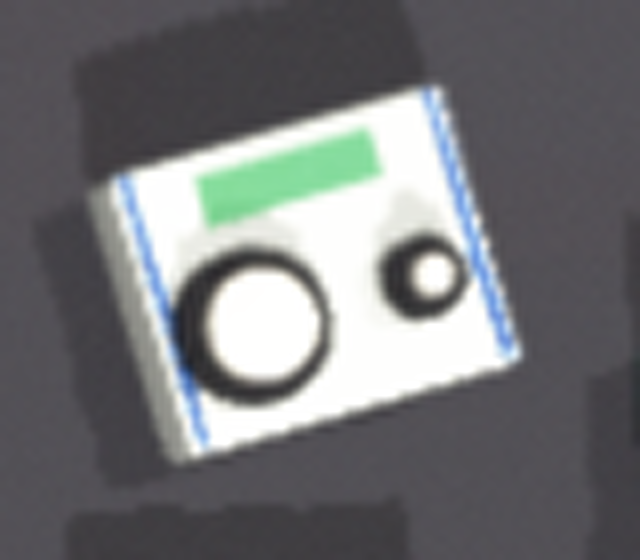

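View pics/sc1.png

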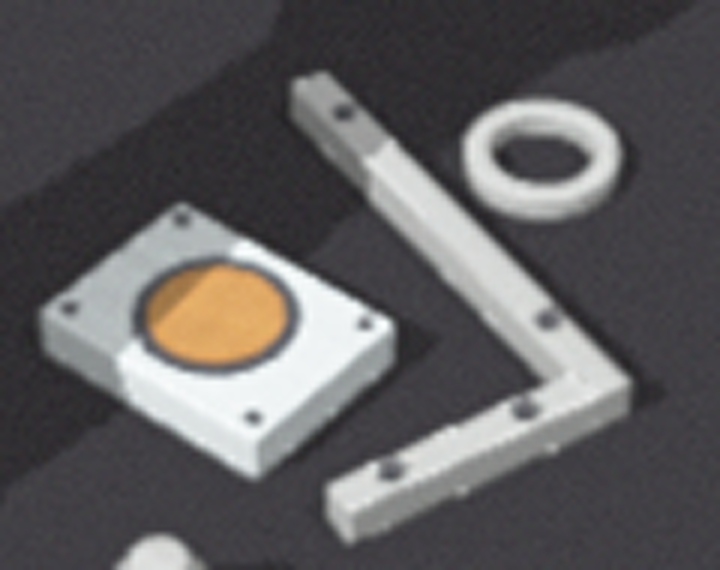

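Run:
```python
from h import *
def f(X,Y,z,n='top',x0=235,y0=175,s=6): return at_z(n,x0+(X+.5)/s-.5,y0+(Y+.5)/s-.5,z)
def fit(loc,W):
    loc=np.array(loc,float);W=np.array(W)[:,:2];a=loc.mean(0);b=W.mean(0)
    U,S,V=np.linalg.svd((loc-a).T@(W-b));R=V.T@np.diag([1,np.linalg.det(V.T@U.T)])@U.T
    t=b-R@a;print('res mm',np.round(1e3*(W-(loc@R.T+t)),1).tolist());th=np.arctan2(R[1,0],R[0,0]);print('pose',np.round(t,4),'yaw',round(th,4));return t,th
C=[f(450,252,.024),f(527,452,.024),f(258,558,.024),f(178,355,.024)]
print('carrier');fit([(.045,-.06),(-.045,-.06),(-.045,.06),(.045,.06)],C)
# stop: outer corner, outer left end, inner left end, short end inner, outer
S=[f(627,90,.02),f(57,121,.02),f(602,420,.02),f(647,416,.02),f(585,135,.02)]
print('stop');fit([(.018,-.018),(.018,.222),(-.12,0),(-.12,-.018),(0,0)],S)
g=lambda X,Y,z:f(X,Y,z,'top',400,220,8)
B=[g(437,87,.04),g(520,355,.04),g(190,462,.04),g(107,178,.04)]
print('console');t,th=fit([(.045,-.055),(-.045,-.055),(-.045,.055),(.045,.055)],B)
Rm=np.array([[np.cos(th),-np.sin(th)],[np.sin(th),np.cos(th)]])
print('start',t+Rm@[-.012,.026],'direct',g(265,324,.062),'zero',t+Rm@[-.012,-.03],g(437,275,.062))
h=lambda X,Y,z:f(X,Y,z,'side',270,185,6)
print('side carrier');fit([(.045,-.06),(-.045,-.06),(-.045,.06),(.045,.06)],[h(395,325,.024),h(258,440,.024),h(40,318,.024),h(180,204,.024)])
print('side stop');fit([(.018,-.018),(.018,.222),(-.12,0),(-.12,-.018),(0,0)],[h(630,385,.02),h(325,72,.02),h(328,488,.02),h(352,516,.02),h(545,378,.02)])
print('weight',at_z('top',345,278,.045))
```

```text
carrier
res mm [[0.0, -0.5], [0.1, 0.3], [-0.3, -0.4], [0.3, 0.6]]
pose [0.5399 0.0082] yaw 0.3683
stop
res mm [[0.5, -0.4], [-0.0, -0.1], [-0.6, 0.4], [0.1, -0.4], [0.1, 0.4]]
pose [ 0.6538 -0.0894] yaw 0.0499
console
res mm [[-1.1, -0.1], [1.4, 0.7], [-0.9, 0.1], [0.6, -0.6]]
pose [ 0.5084 -0.3522] yaw 0.2761
start [ 0.48973624 -0.33043152] direct [ 0.48972335 -0.33115236  0.062     ] zero [ 0.50500198 -0.38431061] [ 0.50444667 -0.38518984  0.062     ]
side carrier
res mm [[-0.8, -0.6], [0.6, 1.9], [-0.5, -1.4], [0.7, 0.1]]
pose [0.5393 0.0095] yaw 0.3868
side stop
res mm [[1.2, 0.0], [2.1, -0.4], [2.5, -1.6], [2.5, -1.6], [-8.4, 3.5]]
pose [ 0.6518 -0.0873] yaw 0.0506
weight [ 0.4484094  -0.11767501  0.045     ]
```

```bash
cat >> h.py <<'E'
S0=np.array([.6538,-.0894]);SY=.0499
def rot(a): return np.array([[np.cos(a),-np.sin(a)],[np.sin(a),np.cos(a)]])
def s2w(x,y): return S0+rot(SY)@[x,y]
def w2s(p): return rot(SY).T@(np.array(p)[:2]-S0)
def go(x,y,z,yaw=None):
    s=sense();p=s['tcp_pos'];r=cv2.Rodrigues
    from scipy.spatial.transform import Rotation as Ro
    R=Ro.from_euler('xyz',s['orientation']);t=R.inv().apply(np.array([x,y,z])-p)*100
    yw=s['orientation'][2]
    dy=0 if yaw is None else -((yaw-yw+np.pi)%(2*np.pi)-np.pi)
    print('go',np.round(t,2),'yaw',round(dy,3))
def st():
    s=sense();print('t',round(s['clock'],2),'tcp',np.round(s['tcp_pos'],4),'stop-frame',np.round(w2s(s['tcp_pos'])*1e3,1),'rpy',np.round(s['orientation'],3),'F',np.round(s['force'],1),'w',round(s['grip_width'],4),'q7',round(s['q'][6],2))
E
python3 -c "
from h import *
go(.42,.3,.231,np.pi+.05);go(.43,.01,.231,np.pi+.05)"
```

```text
go [-3.228e+01 -2.220e+01 -1.000e-02] yaw -0.325
go [-4.111e+01 -4.984e+01  2.000e-02] yaw -0.325
```

>>> drive_tool --plan '[{"translation": [-32.3, -22.2, 0], "yaw": -0.325, "gripper": 0.55}, {"translation": [-32.3, -22.2, 0], "yaw": -0.325, "gripper": 0.55}, {"translation": [-32.3, -22.2, 0], "yaw": -0.325, "gripper": 0.55}, {"translation": [-32.3, -22.2, 0], "yaw": -0.325, "gripper": 0.55}, {"translation": [-32.3, -22.2, 0], "yaw": -0.325, "gripper": 0.55}, {"translation": [-32.3, -22.2, 0], "yaw": -0.325, "gripper": 0.55}, {"translation": [-32.3, -22.2, 0], "yaw": -0.325, "gripper": 0.55}, {"translation": [-41.1, -49.8, 0], "yaw": -0.325, "gripper": 0.55}, {"translation": [-41.1, -49.8, 0], "yaw": -0.325, "gripper": 0.55}, {"translation": [-41.1, -49.8, 0], "yaw": -0.325, "gripper": 0.55}, {"translation": [-41.1, -49.8, 0], "yaw": -0.325, "gripper": 0.55}, {"translation": [-41.1, -49.8, 0], "yaw": -0.325, "gripper": 0.55}]'

```text
clock: 1.3
tcp_pos: [0.4211, 0.0829, 0.2312]
orientation: [3.141, -0.0, -3.091]
force: [1.6, 0.3, -0.1]
grip_width: 0.0472
```

```bash
python3 -c "
from h import *
st();go(.43,.01,.231,np.pi+.05);go(.43,.01,.08,np.pi+.05)"
```

```text
t 1.3 tcp [0.4211 0.0829 0.2312] stop-frame [-223.8  183.7] rpy [ 3.141 -0.    -3.091] F [ 1.6  0.3 -0.1] w 0.0472 q7 1.28
go [-0.52 -7.33  0.01] yaw 0.0
go [-0.52 -7.33 15.11] yaw 0.0
```

>>> drive_tool --plan '[{"translation": [-0.5, -7.3, 0], "yaw": 0, "gripper": 0.55}, {"translation": [-0.5, -7.3, 4], "yaw": 0, "gripper": 0.55}, {"translation": [-0.5, -7.3, 9], "yaw": 0, "gripper": 0.55}, {"translation": [-0.5, -7.3, 14], "yaw": 0, "gripper": 0.55}, {"translation": [-0.5, -7.3, 18], "yaw": 0, "gripper": 0.55}, {"translation": [-0.5, -7.3, 21], "yaw": 0, "gripper": 0.55}, {"translation": [-0.5, -7.3, 21.7], "yaw": 0, "gripper": 0.55}, {"translation": [-0.5, -7.3, 21.7], "yaw": 0, "gripper": 0.55}]'

```text
clock: 2.1
tcp_pos: [0.4295, 0.0121, 0.0139]
orientation: [-3.141, -0.002, -3.092]
force: [-0.2, -0.6, 0.9]
grip_width: 0.0471
```

```bash
python3 -c "
from h import *
st();go(.43,.01,.008,np.pi+.05)
p,d=camera('side');crop(p,200,130,200,150,4,'pics/s1.png')"
```

```text
t 2.1 tcp [0.4295 0.0121 0.0139] stop-frame [-218.9  112.5] rpy [-3.141e+00 -2.000e-03 -3.092e+00] F [-0.2 -0.6  0.9] w 0.0471 q7 1.59
go [-0.04 -0.21  0.59] yaw 0.0
```

View pics/s1.png

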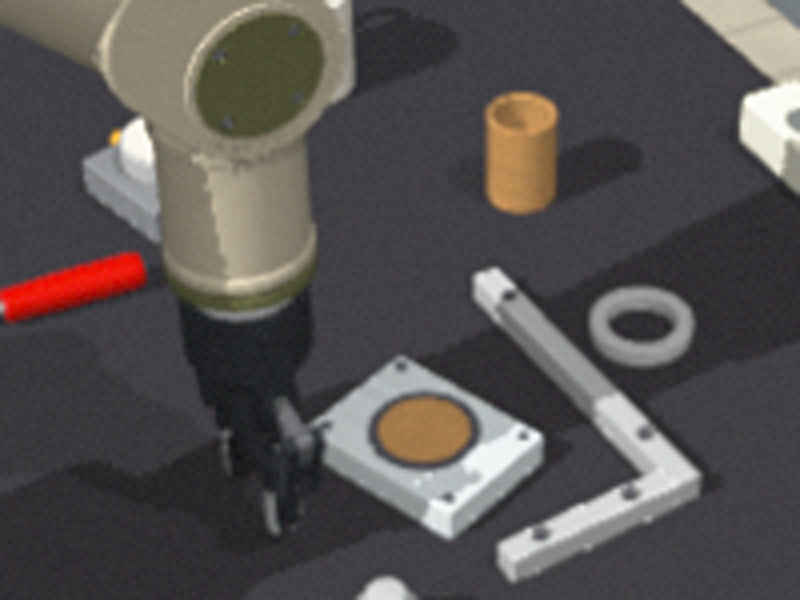

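>>> drive_tool --plan '[{"translation": [0, 0, 0.9], "yaw": 0, "gripper": 0.55}, {"translation": [-1.5, 0, 0.9], "yaw": 0, "gripper": 0.55}, {"translation": [-3, 0, 0.9], "yaw": 0, "gripper": 0.55}, {"translation": [-3.5, 0, 0.9], "yaw": 0, "gripper": 0.55}, {"translation": [-4, 0, 0.9], "yaw": 0, "gripper": 0.55}, {"translation": [-4.5, 0, 0.9], "yaw": 0, "gripper": 0.55}, {"translation": [-5, 0, 0.9], "yaw": 0, "gripper": 0.55}, {"translation": [-5.5, 0, 0.9], "yaw": 0, "gripper": 0.55}, {"translation": [-6, 0, 0.9], "yaw": 0, "gripper": 0.55}, {"translation": [-6.5, 0, 0.9], "yaw": 0, "gripper": 0.55}, {"translation": [-7, 0, 0.9], "yaw": 0, "gripper": 0.55}]'

```text
clock: 3.25
tcp_pos: [0.4984, 0.0166, 0.005]
orientation: [3.14, -0.003, -3.091]
force: [-6.2, 1.7, 1.4]
grip_width: 0.047
```

```bash
python3 -c "
from h import *
st()
p,d=camera('side');crop(p,240,150,200,150,4,'pics/s2.png')
p,d=camera('top');crop(p,220,150,200,150,4,'pics/t2.png')"
```

```text
t 3.25 tcp [0.4984 0.0166 0.005 ] stop-frame [-149.9  113.6] rpy [ 3.140e+00 -3.000e-03 -3.091e+00] F [-6.2  1.7  1.4] w 0.047 q7 1.67
```

View pics/s2.png

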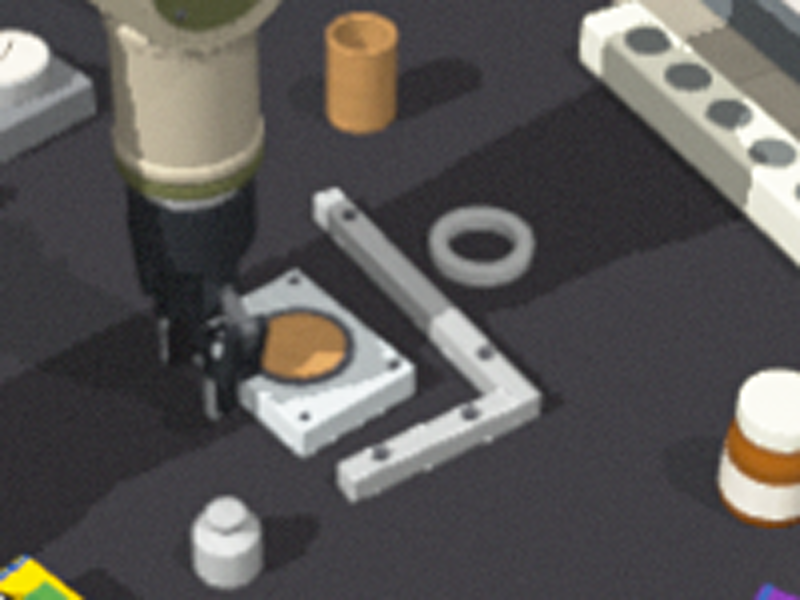

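View pics/t2.png

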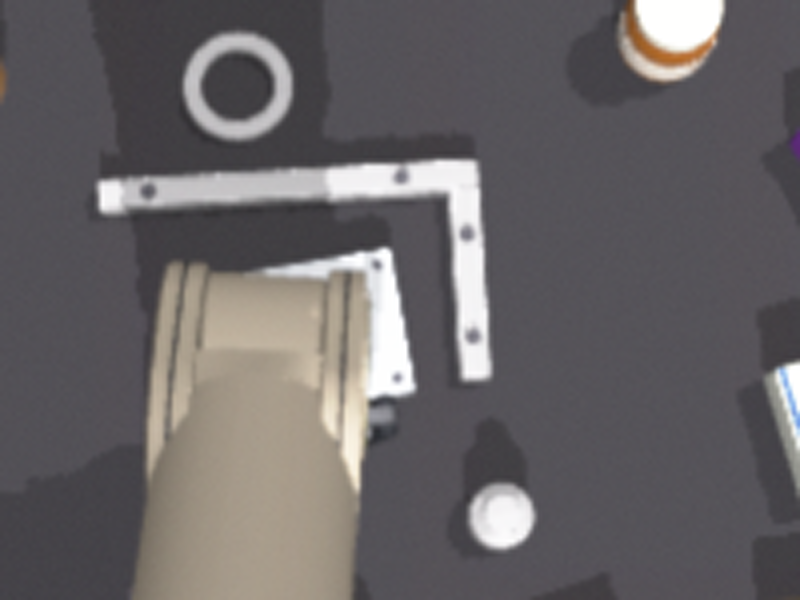

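>>> drive_tool --plan '[{"translation": [-0.5, -0.2, 0], "yaw": 0, "gripper": 0.55}, {"translation": [-1, -0.5, 0], "yaw": 0, "gripper": 0.55}, {"translation": [-1.5, -0.8, 0], "yaw": 0, "gripper": 0.55}, {"translation": [-2, -1.1, 0], "yaw": 0, "gripper": 0.55}, {"translation": [-2.5, -1.4, 0], "yaw": 0, "gripper": 0.55}, {"translation": [-3, -1.7, 0], "yaw": 0, "gripper": 0.55}, {"translation": [-3.4, -1.9, 0], "yaw": 0, "gripper": 0.55}, {"translation": [-3.8, -2, 0], "yaw": 0, "gripper": 0.55}, {"translation": [-4.1, -2, 0], "yaw": 0, "gripper": 0.55}, {"translation": [-4.4, -2, 0], "yaw": 0, "gripper": 0.55}]'

```text
clock: 4.35
tcp_pos: [0.5431, -0.0023, 0.005]
orientation: [3.141, -0.004, -3.092]
force: [-9.5, -0.1, 5.7]
grip_width: 0.047
```

```bash
python3 -c "
from h import *
st()
p,d=camera('side');crop(p,240,150,200,150,4,'pics/s3.png')
p,d=camera('top');crop(p,220,150,200,150,4,'pics/t3.png')"
```

```text
t 4.35 tcp [ 0.5431 -0.0023  0.005 ] stop-frame [-106.2   92.5] rpy [ 3.141 -0.004 -3.092] F [-9.5 -0.1  5.7] w 0.047 q7 1.73
```

View pics/s3.png

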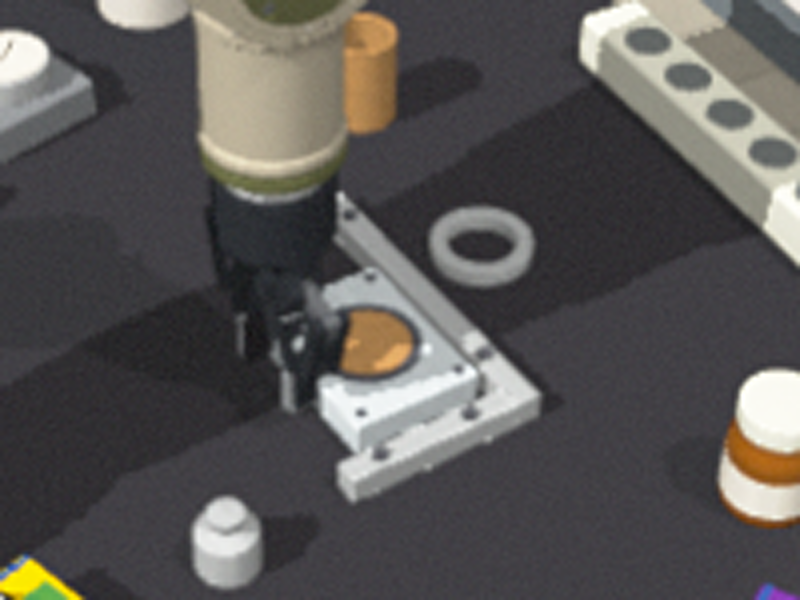

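View pics/t3.png

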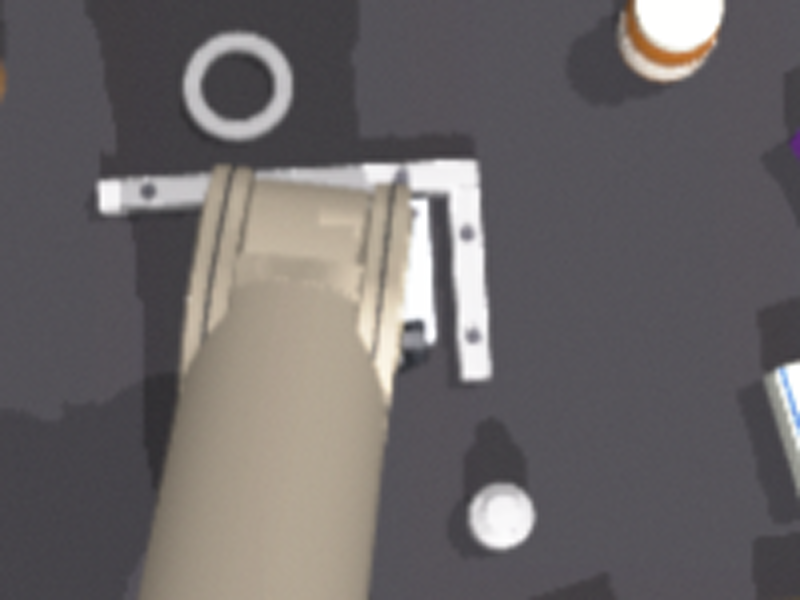

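>>> drive_tool --plan '[{"translation": [-0.2, 0, 0], "yaw": 0, "gripper": 0.55}, {"translation": [-0.4, 0, 0], "yaw": 0, "gripper": 0.55}, {"translation": [-0.5, 0, 0], "yaw": 0, "gripper": 0.55}]'

```text
clock: 4.75
tcp_pos: [0.5486, -0.0021, 0.005]
orientation: [3.142, -0.002, -3.092]
force: [-6.8, 0.2, 3.6]
grip_width: 0.0471
```

>>> drive_tool --plan '[{"translation": [-0.1, 0, 0], "yaw": 0, "gripper": 0.55}, {"translation": [-0.2, 0, 0], "yaw": 0, "gripper": 0.55}]'

```text
clock: 4.95
tcp_pos: [0.5492, -0.0021, 0.005]
orientation: [3.141, -0.005, -3.092]
force: [-18.0, -0.4, 14.7]
grip_width: 0.0471
```

>>> drive_tool --plan '[{"translation": [2, 0, 0], "yaw": 0, "gripper": 0.55}, {"translation": [3, 0, -2], "yaw": 0, "gripper": 0.55}, {"translation": [3, 0, -6], "yaw": 0, "gripper": 0.5}, {"translation": [0, 4, -9], "yaw": 1.571, "gripper": 0.4}, {"translation": [-5.5, 8, -9], "yaw": 1.571, "gripper": 0.4}, {"translation": [-5.5, 8, -9], "yaw": 1.571, "gripper": 0.4}, {"translation": [-5.5, 8, -9], "yaw": 1.571, "gripper": 0.4}, {"translation": [-5.5, 8, -9], "yaw": 1.571, "gripper": 0.4}, {"translation": [-5.5, 8, -9], "yaw": 1.571, "gripper": 0.4}, {"translation": [-5.5, 8, -9], "yaw": 1.571, "gripper": 0.4}, {"translation": [-5.5, 8, -9], "yaw": 1.571, "gripper": 0.4}, {"translation": [-5.5, 8, -9], "yaw": 1.571, "gripper": 0.4}]'

```text
clock: 6.15
tcp_pos: [0.6031, 0.0809, 0.0956]
orientation: [3.14, 0.0, 1.835]
force: [0.1, -0.5, -1.2]
grip_width: 0.0339
```

```bash
python3 -c "
from h import *
st()
go(*s2w(-.045,.172),.005,SY+np.pi/2)
p,d=camera('side');crop(p,240,150,200,150,4,'pics/s4.png')
p,d=camera('top');crop(p,220,150,200,150,4,'pics/t4.png')"
```

```text
t 6.15 tcp [0.6031 0.0809 0.0956] stop-frame [-42.1 172.6] rpy [3.14  0.    1.835] F [ 0.1 -0.5 -1.2] w 0.0339 q7 0.31
go [ 0.   -0.3   9.06] yaw 0.215
```

View pics/s4.png

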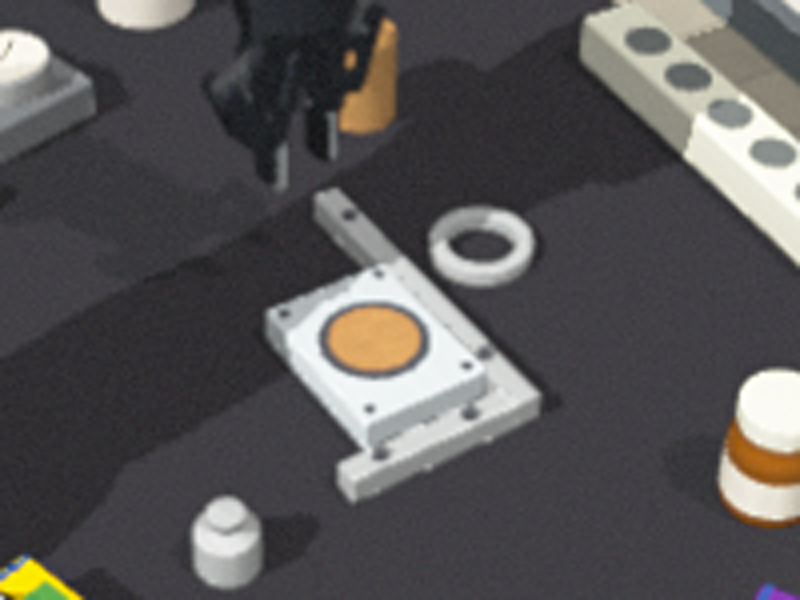

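View pics/t4.png

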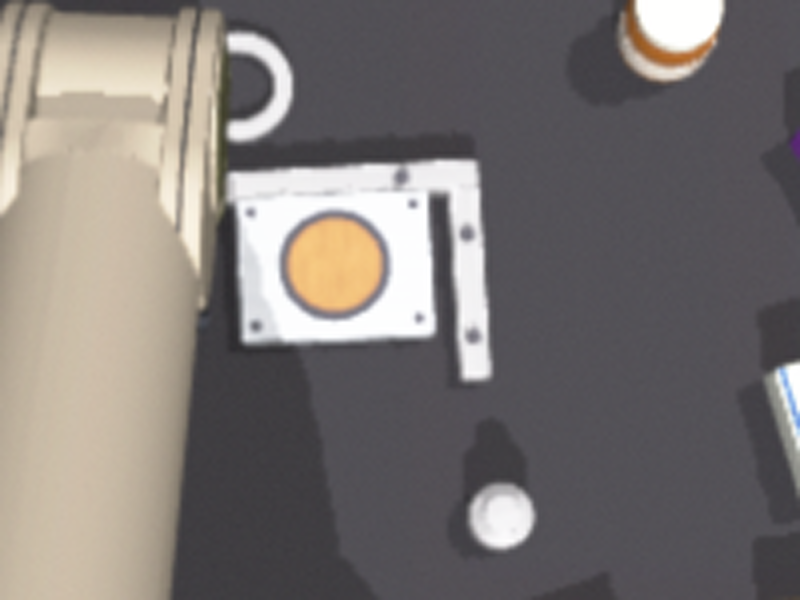

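>>> drive_tool --plan '[{"translation": [0, -0.3, 0], "yaw": 0.215, "gripper": 0.4}, {"translation": [0, -0.3, 2], "yaw": 0.215, "gripper": 0.4}, {"translation": [0, -0.3, 6], "yaw": 0.215, "gripper": 0.4}, {"translation": [0, -0.3, 8], "yaw": 0.215, "gripper": 0.4}, {"translation": [0, -0.3, 9], "yaw": 0.215, "gripper": 0.4}, {"translation": [0, -0.3, 9], "yaw": 0.215, "gripper": 0.4}]'

```text
clock: 6.85
tcp_pos: [0.5995, 0.08, 0.0045]
orientation: [-3.14, 0.0, 1.629]
force: [-0.5, -0.1, 1.0]
grip_width: 0.0341
```

```bash
python3 -c "
from h import *
st()
go(*s2w(-.045,.131),.005,SY+np.pi/2)"
```

```text
t 6.85 tcp [0.5995 0.08   0.0045] stop-frame [-45.8 171.9] rpy [-3.14   0.     1.629] F [-0.5 -0.1  1. ] w 0.0341 q7 0.19
go [-4.09  0.05 -0.04] yaw 0.008
```

>>> drive_tool --plan '[{"translation": [-1, 0, 0], "yaw": 0.008, "gripper": 0.4}, {"translation": [-1.6, 0, 0], "yaw": 0.008, "gripper": 0.4}, {"translation": [-2.1, 0, 0], "yaw": 0.008, "gripper": 0.4}, {"translation": [-2.5, 0, 0], "yaw": 0.008, "gripper": 0.4}, {"translation": [-2.9, 0, 0], "yaw": 0.008, "gripper": 0.4}, {"translation": [-3.2, 0, 0], "yaw": 0.008, "gripper": 0.4}, {"translation": [-3.5, 0, 0], "yaw": 0.008, "gripper": 0.4}, {"translation": [-3.7, 0, 0], "yaw": 0.008, "gripper": 0.4}, {"translation": [-3.9, 0, 0], "yaw": 0.008, "gripper": 0.4}]'

```text
clock: 7.75
tcp_pos: [0.6024, 0.0458, 0.0062]
orientation: [3.141, -0.006, 1.622]
force: [-4.7, 12.0, 9.0]
grip_width: 0.034
```

>>> drive_tool --plan '[{"translation": [-0.1, 0, 0], "yaw": 0, "gripper": 0.4}, {"translation": [-0.2, 0, 0], "yaw": 0, "gripper": 0.4}]'

```text
clock: 7.95
tcp_pos: [0.6025, 0.0438, 0.0062]
orientation: [3.141, -0.006, 1.623]
force: [-5.1, 13.3, 8.0]
grip_width: 0.0342
```

>>> drive_tool --plan '[{"translation": [-0.1, 0, 0], "yaw": 0, "gripper": 0.4}]'

```text
clock: 8.05
tcp_pos: [0.6026, 0.0429, 0.0062]
orientation: [3.141, -0.006, 1.623]
force: [-4.4, 13.4, 7.9]
grip_width: 0.0343
```

```bash
python3 -c "
from h import *
st()
p,d=camera('side');crop(p,240,150,200,150,4,'pics/s5.png')
p,d=camera('top');crop(p,240,170,120,90,6,'pics/t5.png')"
```

```text
t 8.05 tcp [0.6026 0.0429 0.0062] stop-frame [-44.6 134.7] rpy [ 3.141 -0.006  1.623] F [-4.4 13.4  7.9] w 0.0343 q7 0.25
```

View pics/s5.png

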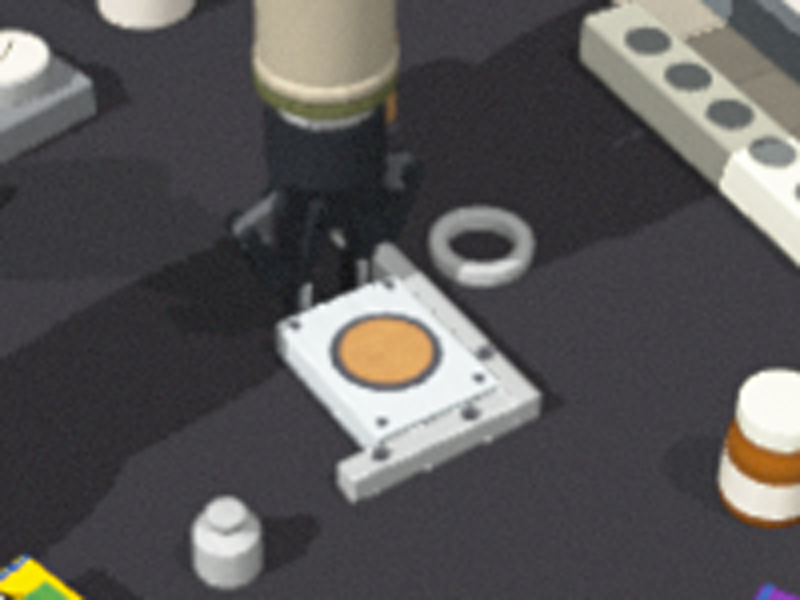

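View pics/t5.png

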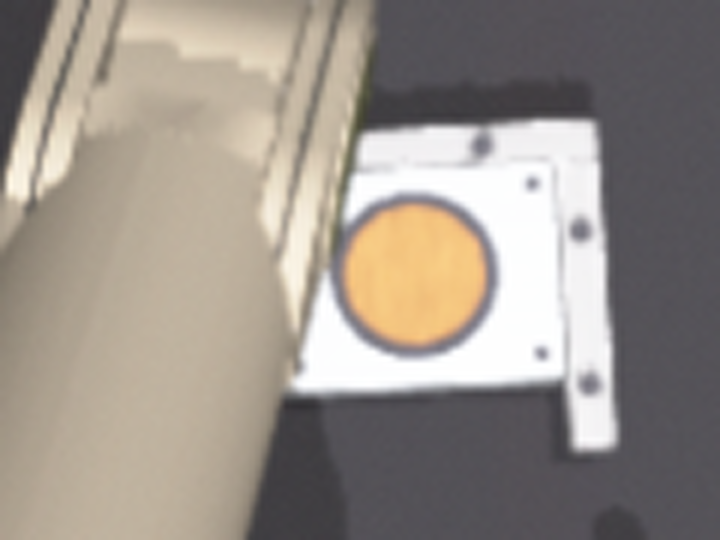

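>>> drive_tool --plan '[{"translation": [-0.1, 0, 0], "yaw": 0, "gripper": 0.4}, {"translation": [-0.2, 0, 0], "yaw": 0, "gripper": 0.4}]'

```text
clock: 8.35
tcp_pos: [0.6027, 0.041, 0.0062]
orientation: [3.141, -0.006, 1.623]
force: [-5.1, 17.6, 8.7]
grip_width: 0.0341
```

>>> drive_tool --plan '[{"translation": [-0.1, 0, 0], "yaw": 0, "gripper": 0.4}, {"translation": [-0.2, 0, 0], "yaw": 0, "gripper": 0.4}]'

```text
clock: 8.55
tcp_pos: [0.6027, 0.041, 0.0062]
orientation: [-3.142, -0.008, 1.624]
force: [-5.9, 20.6, 9.7]
grip_width: 0.0341
```

>>> drive_tool --plan '[{"translation": [-0.1, 0, 0], "yaw": 0, "gripper": 0.4}, {"translation": [-0.3, 0, 0], "yaw": 0, "gripper": 0.4}]'

```text
clock: 8.75
tcp_pos: [0.6027, 0.041, 0.0062]
orientation: [-3.141, -0.011, 1.626]
force: [-8.0, 31.2, 13.0]
grip_width: 0.0341
```

>>> drive_tool --plan '[{"translation": [1.5, 0, 0], "yaw": 0, "gripper": 0.4}, {"translation": [4, 0, 0], "yaw": 0, "gripper": 0.4}, {"translation": [4, 0, -4], "yaw": 0, "gripper": 0.4}, {"translation": [6, 0, -9], "yaw": 0, "gripper": 0.4}, {"translation": [9, 0, -10], "yaw": 0, "gripper": 0.4}, {"translation": [9, 0, -10], "yaw": 0, "gripper": 0.4}]'

```text
clock: 9.35
tcp_pos: [0.5995, 0.1267, 0.108]
orientation: [3.137, -0.004, 1.625]
force: [-0.3, 1.4, -0.4]
grip_width: 0.0342
```

```bash
python3 -c "
from h import *
st()
p,d=camera('side');cv2.imwrite('pics/side6.png',p);crop(p,290,190,100,75,8,'pics/s6.png')
p,d=camera('top');cv2.imwrite('pics/top6.png',p);crop(p,260,180,100,75,8,'pics/t6.png')"
```

```text
t 9.35 tcp [0.5995 0.1267 0.108 ] stop-frame [-43.4 218.5] rpy [ 3.137 -0.004  1.625] F [-0.3  1.4 -0.4] w 0.0342 q7 0.04
```

View pics/s6.png

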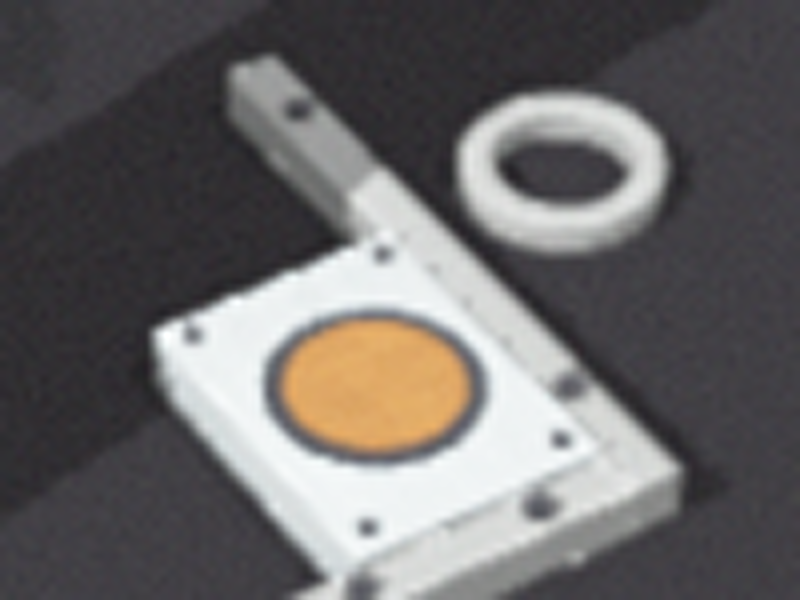

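View pics/t6.png

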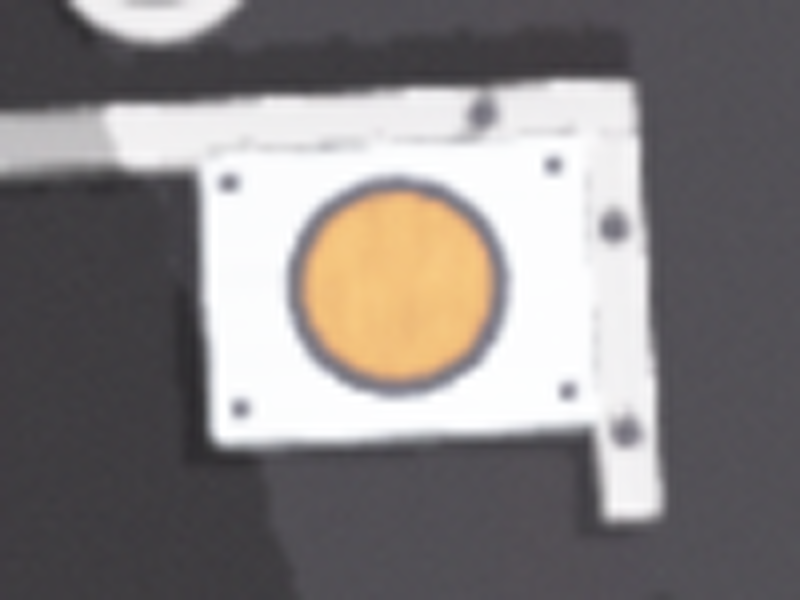

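>>> drive_tool --plan '[{"translation": [-15.8, -8.2, 0], "yaw": -1.567, "gripper": 0.55}, {"translation": [-15.8, -8.2, 0], "yaw": -1.567, "gripper": 0.55}, {"translation": [-15.8, -8.2, 0], "yaw": -1.567, "gripper": 0.55}, {"translation": [-15.8, -8.2, 0], "yaw": -1.567, "gripper": 0.55}, {"translation": [-15.8, -8.2, 0], "yaw": -1.567, "gripper": 0.55}, {"translation": [-15.8, -8.2, 0], "yaw": -1.567, "gripper": 0.55}, {"translation": [-15.8, -8.2, 0], "yaw": -1.567, "gripper": 0.55}, {"translation": [-15.8, -8.2, 0], "yaw": -1.567, "gripper": 0.55}, {"translation": [-15.8, -8.2, 0], "yaw": -1.567, "gripper": 0.55}, {"translation": [-15.8, -8.2, 0], "yaw": -1.567, "gripper": 0.55}, {"translation": [-15.8, -8.2, 0], "yaw": -1.567, "gripper": 0.55}, {"translation": [-15.8, -8.2, 0], "yaw": -1.567, "gripper": 0.55}]'

```text
clock: 10.65
tcp_pos: [0.5232, -0.0419, 0.1045]
orientation: [-3.141, -0.001, -3.098]
force: [0.2, -0.6, -0.1]
grip_width: 0.047
```

```bash
python3 -c "
from h import *
st();go(*s2w(-.125,.06),.005,SY+np.pi)"
```

```text
t 10.65 tcp [ 0.5232 -0.0419  0.1045] stop-frame [-128.1   54. ] rpy [-3.141e+00 -1.000e-03 -3.098e+00] F [ 0.2 -0.6 -0.1] w 0.047 q7 1.74
go [-0.32  0.61  9.95] yaw -0.007
```

>>> drive_tool --plan '[{"translation": [0, 0.6, 3], "yaw": -0.007, "gripper": 0.55}, {"translation": [0, 0.6, 7], "yaw": -0.007, "gripper": 0.55}, {"translation": [0, 0.6, 9.5], "yaw": -0.007, "gripper": 0.55}, {"translation": [0, 0.6, 9.9], "yaw": -0.007, "gripper": 0.55}, {"translation": [-1, 0.6, 9.9], "yaw": -0.007, "gripper": 0.55}, {"translation": [-1.8, 0.6, 9.9], "yaw": -0.007, "gripper": 0.55}, {"translation": [-2.2, 0.6, 9.9], "yaw": -0.007, "gripper": 0.55}, {"translation": [-2.5, 0.6, 9.9], "yaw": -0.007, "gripper": 0.55}, {"translation": [-2.7, 0.6, 9.9], "yaw": -0.007, "gripper": 0.55}]'

```text
clock: 11.55
tcp_pos: [0.5511, -0.0332, 0.0068]
orientation: [3.141, 0.0, -3.09]
force: [-6.9, 0.2, 6.7]
grip_width: 0.0469
```

```bash
python3 -c "
from h import *
st()"
```

```text
t 11.55 tcp [ 0.5511 -0.0332  0.0068] stop-frame [-99.8  61.2] rpy [ 3.141  0.    -3.09 ] F [-6.9  0.2  6.7] w 0.0469 q7 1.83
```

Contact is at −99.8 mm, the same as the first flush push. I'll press a little further.

>>> drive_tool --plan '[{"translation": [-0.2, 0, 0], "yaw": 0, "gripper": 0.55}, {"translation": [-0.4, 0, 0], "yaw": 0, "gripper": 0.55}]'

```text
clock: 11.75
tcp_pos: [0.5511, -0.0331, 0.0058]
orientation: [3.14, -0.008, -3.09]
force: [-22.9, 0.3, 18.3]
grip_width: 0.0469
```

>>> drive_tool --plan '[{"translation": [1.5, 0, 0], "yaw": 0, "gripper": 0.55}, {"translation": [3.5, 0, 0], "yaw": 0, "gripper": 0.55}, {"translation": [3.5, 0, -4], "yaw": 0, "gripper": 0.4}, {"translation": [3.5, 0, -9], "yaw": 0, "gripper": 0.2}, {"translation": [3.5, 0, -14], "yaw": 0, "gripper": 0}, {"translation": [3.5, 0, -16], "yaw": 0, "gripper": 0}]'

```text
clock: 12.35
tcp_pos: [0.5215, -0.0353, 0.1712]
orientation: [3.141, 0.006, -3.091]
force: [0.2, 0.7, 0.0]
grip_width: 0.0001
```

```bash
python3 -c "
from h import *
st();go(.4897,-.3308,.16,.276+np.pi/2)"
```

```text
t 12.35 tcp [ 0.5215 -0.0353  0.1712] stop-frame [-129.4   60.7] rpy [ 3.141  0.006 -3.091] F [0.2 0.7 0. ] w 0.0001 q7 1.69
go [  4.68 -29.36   1.06] yaw 1.345
```

>>> drive_tool --plan '[{"translation": [4.7, -29.4, 0], "yaw": 1.345, "gripper": 0}, {"translation": [4.7, -29.4, 0], "yaw": 1.345, "gripper": 0}, {"translation": [4.7, -29.4, 0], "yaw": 1.345, "gripper": 0}, {"translation": [4.7, -29.4, 0], "yaw": 1.345, "gripper": 0}, {"translation": [4.7, -29.4, 0], "yaw": 1.345, "gripper": 0}, {"translation": [4.7, -29.4, 0], "yaw": 1.345, "gripper": 0}, {"translation": [4.7, -29.4, 0], "yaw": 1.345, "gripper": 0}, {"translation": [4.7, -29.4, 0], "yaw": 1.345, "gripper": 0}, {"translation": [4.7, -29.4, 0], "yaw": 1.345, "gripper": 0}, {"translation": [4.7, -29.4, 0], "yaw": 1.345, "gripper": 0}, {"translation": [4.7, -29.4, 0], "yaw": 1.345, "gripper": 0}]'

```text
clock: 13.45
tcp_pos: [0.4879, -0.3308, 0.1663]
orientation: [-3.142, -0.0, 1.852]
force: [-0.6, 0.0, -1.4]
grip_width: -0.0002
```

```bash
python3 -c "
from h import *
st();go(.4897,-.3308,.08,.276+np.pi/2)
p,d=camera('side');cv2.imwrite('pics/side7.png',p);crop(p,290,190,100,75,8,'pics/s7.png')
p,d=camera('top');cv2.imwrite('pics/top7.png',p);crop(p,240,180,240,180,3,'pics/t7.png')"
```

```text
t 13.45 tcp [ 0.4879 -0.3308  0.1663] stop-frame [-177.8 -232.8] rpy [-3.142 -0.     1.852] F [-0.6  0.  -1.4] w -0.0002 q7 1.09
go [-0.06  0.17  8.63] yaw 0.005
```

View pics/side7.png

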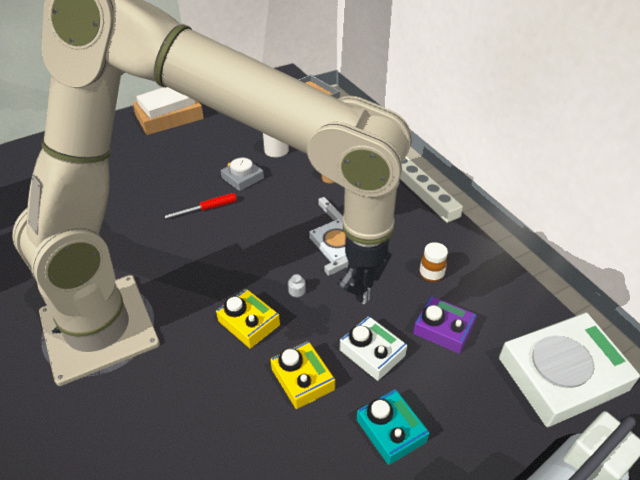

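View pics/t7.png

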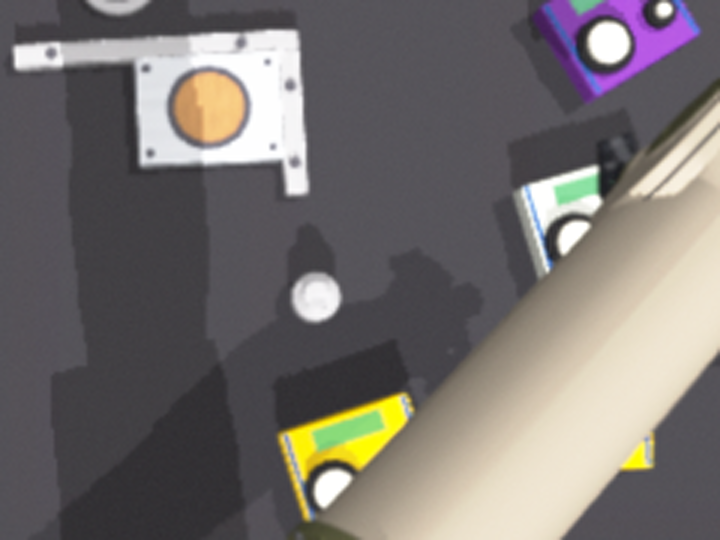

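```bash
python3 -c "
from h import *
p=cv2.imread('pics/top7.png');crop(p,270,185,80,60,10,'pics/t7b.png')"
```

```text
(no output)
```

View pics/t7b.png

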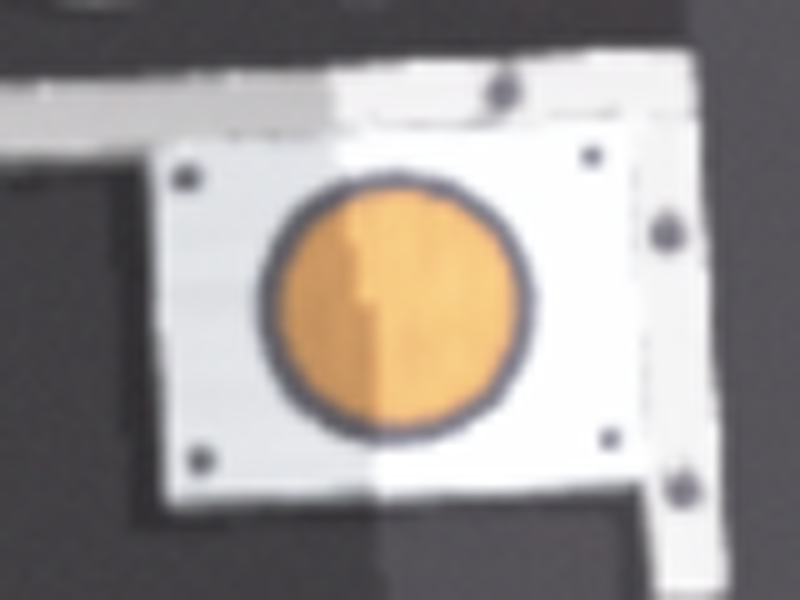

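View pics/s7.png

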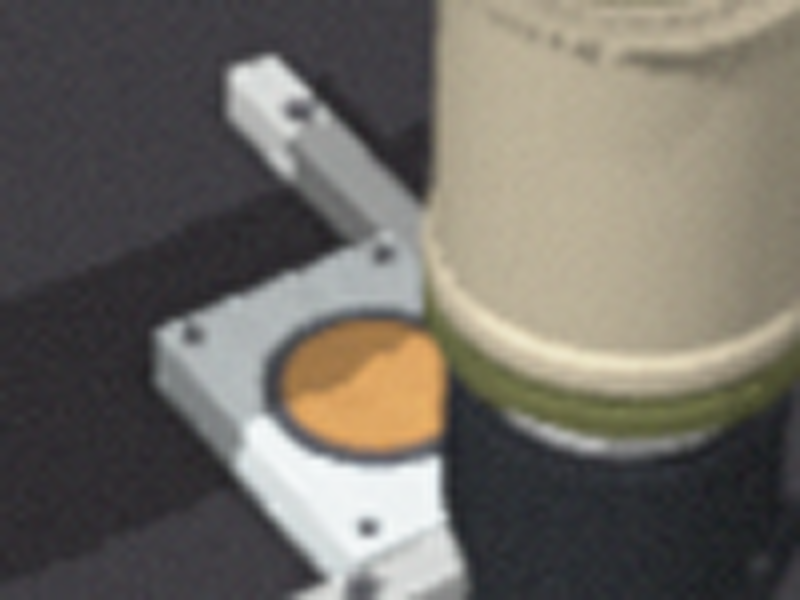

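```bash
python3 -c "
from h import *
f=lambda X,Y:w2s(at_z('top',270+(X+.5)/10-.5,185+(Y+.5)/10-.5,.024))*1e3
for n,p in dict(ring=(396,306),lf=(150,148),ln=(167,507),rn=(643,485),s1=(185,178),s2=(592,156),s3=(609,438),s4=(200,460)).items(): print(n,np.round(f(*p),1))"
```

```text
ring [-43.7  60.7]
lf [ -0.2 120.2]
ln [-91.3 120.3]
rn [-92.    1.6]
s1 [ -8.3 111.8]
s2 [-8.1  9.5]
s3 [-79.8   9.4]
s4 [-79.9 111.5]
```

>>> drive_tool --plan '[{"translation": [-0.1, 0.2, 2], "yaw": 0, "gripper": 0}, {"translation": [-0.1, 0.2, 5], "yaw": 0, "gripper": 0}, {"translation": [-0.1, 0.2, 8], "yaw": 0, "gripper": 0}, {"translation": [-0.1, 0.2, 9.5], "yaw": 0, "gripper": 0}, {"translation": [-0.1, 0.2, 9.5], "yaw": 0, "gripper": 0}]'

```text
clock: 14.05
tcp_pos: [0.4891, -0.3307, 0.0697]
orientation: [-3.139, -0.002, 1.849]
force: [-0.2, 0.7, 0.5]
grip_width: -0.0003
```

```bash
python3 -c "
from h import *
st();go(.4897,-.3308,.055,.276+np.pi/2)
p,d=camera('side');crop(p,320,280,120,90,6,'pics/s8.png')"
```

```text
t 14.05 tcp [ 0.4891 -0.3307  0.0697] stop-frame [-176.5 -232.7] rpy [-3.139e+00 -2.000e-03  1.849e+00] F [-0.2  0.7  0.5] w -0.0003 q7 1.16
go [-0.03  0.06  1.47] yaw 0.002
```

View pics/s8.png

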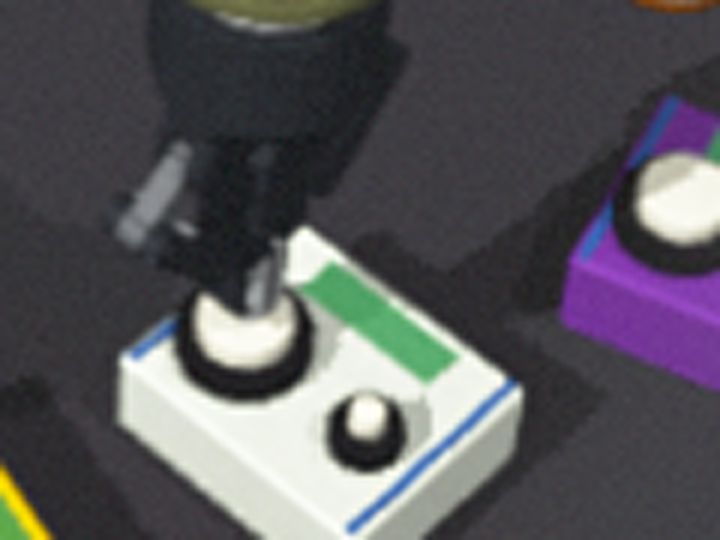

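The fingertips are over the larger white button's cap (crop ~(245,315)) and the smaller one at (367,430) is clear. I'll press now.

>>> drive_tool --plan '[{"translation": [0, 0, 0.5], "yaw": 0, "gripper": 0}, {"translation": [0, 0, 0.9], "yaw": 0, "gripper": 0}, {"translation": [0, 0, 1.2], "yaw": 0, "gripper": 0}, {"translation": [0, 0, 1.4], "yaw": 0, "gripper": 0}, {"translation": [0, 0, 1.5], "yaw": 0, "gripper": 0}, {"translation": [0, 0, 1.5], "yaw": 0, "gripper": 0}]'

```text
clock: 14.7
tcp_pos: [0.4907, -0.3316, 0.0568]
orientation: [3.141, 0.001, 1.848]
force: [1.8, -0.6, 3.6]
grip_width: -0.0001
```

>>> drive_tool --plan '[{"translation": [0, 0, 0.1], "yaw": 0, "gripper": 0}, {"translation": [0, 0, 0.2], "yaw": 0, "gripper": 0}]'

```text
clock: 14.9
tcp_pos: [0.4908, -0.3317, 0.0558]
orientation: [3.14, 0.0, 1.848]
force: [-3.4, 4.9, 26.3]
grip_width: -0.0001
```

>>> drive_tool --plan '[{"translation": [0, 0, -0.5], "yaw": 0, "gripper": 0}, {"translation": [0, 0, -1.5], "yaw": 0, "gripper": 0}, {"translation": [0, 0, -4], "yaw": 0, "gripper": 0}, {"translation": [0, 0, -8], "yaw": 0, "gripper": 0}, {"translation": [0, 0, -12], "yaw": 0, "gripper": 0}, {"translation": [0, 0, -15], "yaw": 0, "gripper": 0}, {"translation": [0, 0, -15], "yaw": 0, "gripper": 0}, {"translation": [0, 0, -15], "yaw": 0, "gripper": 0}]'

```text
clock: 15.7
tcp_pos: [0.4899, -0.3311, 0.2043]
orientation: [3.141, -0.001, 1.848]
force: [-0.6, -0.3, 0.4]
grip_width: 0.0001
```

```bash
python3 -c "
from h import *
st()
p,d=camera('side');cv2.imwrite('pics/side9.png',p)
p,d=camera('top');cv2.imwrite('pics/top9.png',p)
p0=cv2.imread('pics/top0.png');c=p[180:260,240:360]
u,v=proj('side',[[.4897,-.3308,.062]])[0];print(u,v)
ds=camera('side')[1]
c,r=ray('side',u,v+2);print(c['R'].T@(r*ds[int(round(v+2)),int(round(u))]-c['t']))"
```

```text
t 15.7 tcp [ 0.4899 -0.3311  0.2043] stop-frame [-175.8 -233.2] rpy [ 3.141e+00 -1.000e-03  1.848e+00] F [-0.6 -0.3  0.4] w 0.0001 q7 1.06
360.8512653624062 332.0931573718875
[ 0.48887702 -0.33252176  0.05770362]
```

View pics/side9.png

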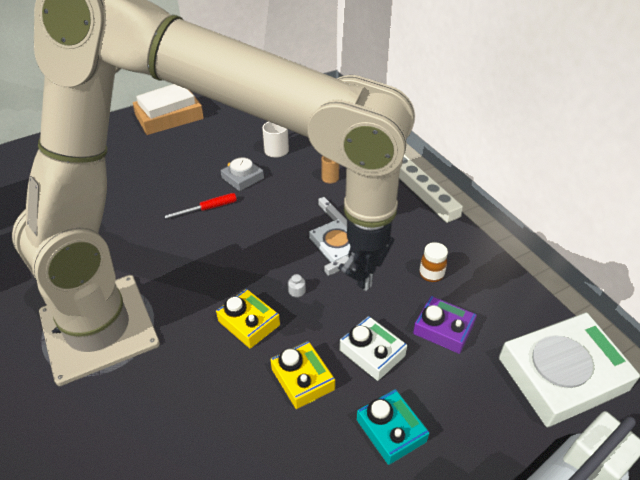

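View pics/top9.png

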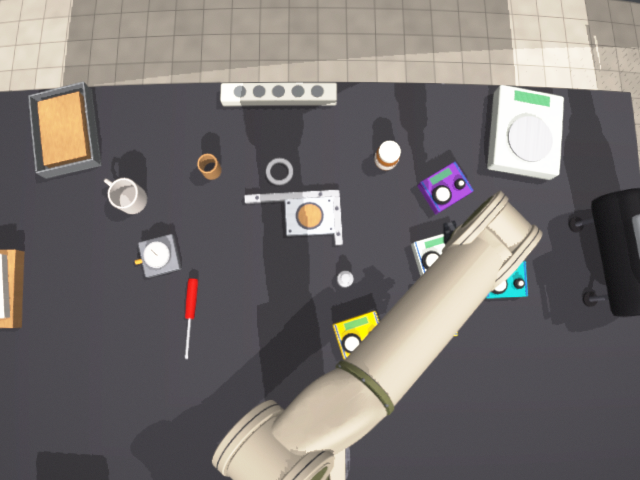

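```bash
python3 -c "
from h import *
d0=np.load('side0.npy');d=camera('side')[1]
for w in [(355,366,328,338),(340,350,345,355)]:
    a=[x[w[2]:w[3],w[0]:w[1]] for x in (d0,d)];print([round(float(np.median(q)),4) for q in a])"
```

```text
[1.1365, 1.1357]
[1.1589, 1.1571]
```

```bash
python3 -c "
from rig import *
print(finish_job(), sense()['clock'])"
```

```text
the job is handed in; nothing more can be done
the job is handed in; nothing more can be done
```

I slid the carrier along the bench into the corner stop, then pressed the larger button on the white console and let it come back up. I handed the job in at about 16 s of the 54 s allowed; handing in gave no verdict.

- **Carrier:** I pushed it square onto the long arm with two fingertips, slid it along to the short arm, then pushed it once more onto the long arm. It stopped firmly each time, at about 18 to 31 N.
    - In the top view, before the press, its centre was at about (-44, +60.6) mm in the stop frame, against (-45, +60) when fully home. It was square to within about 0.002 rad, and that offset is within the camera's 2 mm calibration.
    - After the press I only looked at it by eye, and it was still in the corner.
- **Larger button:** the fingertip went down to 55.8 mm with the force rising to about 26 N, so the button was at its bottom stop (56 mm expected). Camera depth at the cap afterwards matched the start to about 1 mm, so it came back up. One single-pixel reading put the cap at 57.7 mm instead of 62 mm; I put that down to noise.
- **Other things:** nothing else looked moved in the last pictures. The smaller button was not touched, though the arm hid it in the last top view. The hand ended about 14 cm above the console, with the force reading near zero.

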